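# Draw the blue marker from its sleeve for the result board

## Task

The scorer needs the blue whiteboard marker: draw it straight up out of its close-fitting sleeve in the wooden block, without dragging, lifting or tipping the block, and stand it, cap still up, in the yellow pen cup. Leave the red marker in its sleeve, and the block and the cup standing where they are.

Things in the scene. Friction and masses are not known exactly. Their poses are not given: they have to be found in the camera images.
- blue_marker_mid (a point): Centre (half-way up) of the blue marker: a loose round whiteboard marker, 20 mm in diameter and 140 mm long, about 35 g, white barrel with a 50 mm blue cap on top. Its own z axis runs from foot to cap. It starts upright, cap up, in one of the three sleeves of the block, its foot 45 mm below the block's top, so that its upper 95 mm stand free and its top is 155 mm above the table. It is smooth and plain: nothing holds it in but the close fit.
- red_marker_mid (a point): Centre (half-way up) of the red marker: the same size and shape as the blue one, with a red cap. It stands cap up in another sleeve of the block, its top 155 mm above the table as well, so the blue one must be raised well above it before it is carried across; it stays there.
- holder: Wooden marker block, loose on the table, about 0.7 kg: 56 mm (its x) by 190 mm (its y) by 60 mm high; origin at the centre of its underside, z up. Three round upright sleeves 21.6 mm wide and 45 mm deep open in its top at y = -60, 0 and +60 mm, x = 0. The third sleeve holds no marker, only a small black cap at its bottom.
- pen_cup: Yellow round pen cup, open at the top, empty, loose on the table, about 0.35 kg: 90 mm in outer diameter and 80 mm high, wall 3.5 mm, inner floor 5 mm above the table; origin at the centre of its underside, z up. A marker left in it may lean against the rim. (The black and white tea cup nearby is another thing.)
Not all that is in view belongs to the job. Of the things like the part that bears red_marker_mid, leave any that is green; of the rest the smaller one is meant.

How it is judged (in metres and radians):
On the way:
1. the blue marker has been drawn up clear of its sleeve: foot at least 5 mm above the block's top, upright within 12 degrees, its centre within 25 mm (along and across the block) of a sleeve's axis (z of blue_marker_mid in the frame of holder above 0.135 m and angle between blue_marker_mid's own z axis and vertical below 0.21 rad and x of blue_marker_mid in the frame of holder between -0.025 and 0.025 m and (y of blue_marker_mid in the frame of holder between -0.085 and -0.035 m or y of blue_marker_mid in the frame of holder between -0.025 and 0.025 m or y of blue_marker_mid in the frame of holder between 0.035 and 0.085 m)), for 0.04 s.
At the end, for the whole second after the job is handed in: Blue marker in the yellow cup, cap up within 45 degrees (its centre within 40 mm of the cup's axis, 40 to 88 mm above its underside); cup upright (10 degrees), moved under 50 mm; block upright (10 degrees), moved under 30 mm; red marker upright and down in its sleeve (within 15 mm) (horizontal distance between blue_marker_mid and pen_cup below 0.04 m and z of blue_marker_mid in the frame of pen_cup between 0.04 and 0.088 m and angle between blue_marker_mid's own z axis and vertical below 0.8 rad and angle between each of pen_cup, holder's own z axis and vertical below 0.175 rad and distance of pen_cup from where it was at the start of the episode below 0.05 m and distance of holder from where it was at the start of the episode below 0.03 m and z of red_marker_mid in the frame of holder between 0.07 and 0.1 m and angle between red_marker_mid's own z axis and vertical below 0.17 rad); the robot touches nothing.
It fails at once if the block is dragged or lifted more than 30 mm or tipped more than 10 degrees (distance of holder from where it was at the start of the episode above 0.03 m or angle between holder's own z axis and vertical above 0.175 rad).
It fails at once if the red marker is pulled up more than 20 mm in its sleeve (z of red_marker_mid in the frame of holder above 0.105 m).
It fails at once if the pen cup is tipped more than 20 degrees (angle between pen_cup's own z axis and vertical above 0.35 rad).
It also fails if it takes over 48 s, if anything falls off the work surface, if the arm or the gripper's body presses on something with over 40 N, if the wrist force passes 120 N, or if a joint passes its speed limit or range.

## Robot

A 6-joint arm with a two-finger parallel gripper is mounted at the origin on the work surface. World frame = base frame: x ahead of the robot, y to its left, z up, the work surface at z = 0. Lengths are in mm, angles in rad, forces in N, time in s.
With the tool pointing down it reaches from about 350 to 975 mm from the base axis. Payload 7.1 kg.
Tool frame: the origin (TCP) lies midway between the tips of the shut fingers; the grasp point (between the pads) lies 19 mm behind it (ctrl.hold_point_z is the distance from the TCP to the grasp point, in mm); x points along the fingers, y is the direction in which the jaws open and shut, and the axes are right-handed (so a half turn about x gives the same grasp; the last joint's range is limited). The gripper opens to 88 mm and grips with 3 to 60 N. Pads are 20 mm wide; open, the fingers measure 115 mm over their backs; the gripper's body (75 mm by 178 mm) begins 61 mm behind the grasp point.
Start: joints at [-1.206, 0.423, 1.63, -0, 1.089, -0.019], TCP at [234.045, -579.506, 222.675] pointing down, gripper open.
Joint ranges: [-3, 3], [-0.9, 2.11], [0.09, 2.58], [-1.31, 4.45], [0.11, 2.69], [-2.54, 2.54]. Speed limits (rad/s): [2.39, 2.39, 3.01, 3.14, 3.14, 3.14].

## Interface

Orientations are given as a rotation vector (axis times angle).
In Python, from workcell import ctrl, get_image, calibration gives the robot as it stands.
- The arm moves only by the tool move_arm, never from a script. Its argument "rows" is a list of rows, each a list of 5 numbers: the shift along the world's x, y, z in mm, then the turn about the world's z in rad, then the closure, from -1 (fully open) to 1 (shut). In form: [[tx, ty, tz, roll, jaw], ...]. A call has 1 to 12 rows; each row is the pose to reach, as a shift and turn from the pose measured when the call began; what a row does not reach only later rows make up. A row lasts 1/8 s, in which the tool goes at most 62.5 mm and 10.7 degrees, less where a joint would pass 70% of its speed; a pose out of reach is approached as far as the arm can. A call with a gripper value outside its range is refused whole. The fingers move at their own pace and stop on an object; the grip force is fixed at half the most. Time passes only in rows, so rows that repeat a pose let the fingers close. It gives the time, the measured TCP pose, the force and the opening at its end, in the units of the state.
- ctrl.get_obs(): the state, without advancing time (a new reading comes with each control period).
- get_image(name): name is "side" or "top" or "wrist"; returns the picture (480x640x3 uint8, blue, green, red); there is no depth.
- calibration(name): a dict with "fx", "fy", "cx", "cy" (pixels), "view" (4x4, takes a point from world to camera coordinates); the wrist camera has in their place "T_tool_cam" (4x4, takes a point from camera to tool coordinates, whose origin is the TCP and whose axes are the tool frame's). Camera axes: x right, y up, looking along -z (the intrinsics and any distortion apply to the point x, -y, -z); pixel columns grow to the right and rows downward; lengths in mm; the calibration is good to about 2 mm. The wrist camera is an equidistant fisheye: a pixel r from the principal point sees the ray r / f radians off the axis. A picture is of the moment at which its call begins: read the wrist's pose just before it. calibration takes no time and is no camera call.
- ctrl.close_job(): hands the job in, once; it reports no verdict.
The state is a dict: "t": time; "qpos": joint angles; "qvel": joint speeds; "joint_torque": joint torques, N m; "ee_pos": TCP position; "orientation": TCP orientation; "ft_force": force on the tool from outside, world axes, zero at the start; "moment": the same for the moment, N m; "width": finger opening in mm.
Only numpy, scipy, OpenCV 4.12 (cv2) and the standard library are available. Lean on these libraries where they do the work, as an engineer would, in place of code of your own. Each camera call takes 0.05 s, during which the arm holds its last target.

## Working session

There is one attempt and no reset: what is moved stays moved. The work goes in short steps, Python scripts to look and compute and a tool call to move; the robot and the scene stay as the last step left them, time stands still between calls to the robot, and variables do not carry over. Pictures are saved under pics/ and viewed, and the job is handed in when it is done.

Besides the shell and the picture viewer there is one more tool, called after "Call:" by a JSON object that holds its "method" and its "body", one argument or row to a line. move_arm: Moves the arm, as the interface text tells. Its arguments: {"type":"object","properties":{"rows":{"type":"array"}},"required":["rows"]}

```bash
mkdir -p pics; cat > h.py <<'E'
import numpy as np,cv2
from workcell import ctrl,get_image,calibration
E
python3 - <<'E'
from h import *
o=ctrl.get_obs(); print(o, ctrl.hold_point_z)
for n in ("side","top","wrist"):
    cv2.imwrite(f"pics/{n}0.png",get_image(n)); print(n,calibration(n))
E
```

```text
{'t': 0.0, 'qpos': array([-1.20598149e+00,  4.23805730e-01,  1.63066596e+00, -4.72660652e-06,
        1.08859909e+00, -1.90013102e-02]), 'qvel': array([-1.09982734e-04,  9.51450599e-05,  1.78319381e-04, -6.93654228e-04,
       -2.16234229e-04,  1.35594304e-04]), 'joint_torque': array([ 7.22600325e-04, -5.44613349e+01, -2.73672652e+01,  6.42961822e-02,
        2.26618617e-02, -1.27658282e-04]), 'ee_pos': array([ 233.8671481 , -579.01155399,  221.93306378]), 'orientation': array([ 2.0115518 ,  0.39238801, -2.01208144]), 'ft_force': array([-0.2678375 ,  0.10431293, -0.41423087]), 'moment': array([-0.01068484,  0.01373769,  0.03553904]), 'width': 87.92160246580441} 18.700000000000003
side {'fx': 493.43091259032064, 'fy': 493.43091259032064, 'cx': 314.94011846348985, 'cy': 248.67901127048023, 'view': array([[-8.48874269e-01, -5.28424764e-01, -1.34068594e-02,
         4.96678334e+02],
       [ 2.37171897e-01, -4.03420414e-01,  8.83742870e-01,
        -2.33596454e+02],
       [-4.72400218e-01,  7.47006853e-01,  4.67780713e-01,
        -4.37561182e+02],
       [ 0.00000000e+00,  0.00000000e+
[... 267 characters left out ...]
1, -6.75099746e-03,  1.00884724e-01,
        -5.92793757e+02],
       [-1.00921884e-01, -5.40993171e-03,  9.94879644e-01,
        -6.67547952e+02],
       [ 0.00000000e+00,  0.00000000e+00,  0.00000000e+00,
         1.00000000e+00]])}
wrist {'fx': 371.64829954431775, 'fy': 371.64829954431775, 'cx': 319.21866357304214, 'cy': 241.9758799710687, 'T_tool_cam': array([[-4.42746123e-04,  2.91768022e-01, -9.56489010e-01,
        -1.61831706e+02],
       [ 9.99999895e-01,  2.46119663e-04, -3.87810236e-04,
        -4.70073077e-01],
       [ 1.22260128e-04, -9.56489080e-01, -2.91768100e-01,
        -8.02329782e+01],
       [ 0.00000000e+00,  0.00000000e+00,  0.00000000e+00,
         1.00000000e+00]])}
```

View pics/side0.png

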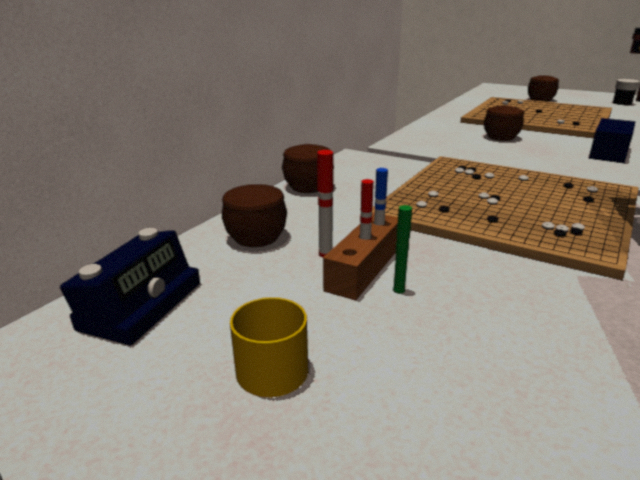

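View pics/top0.png

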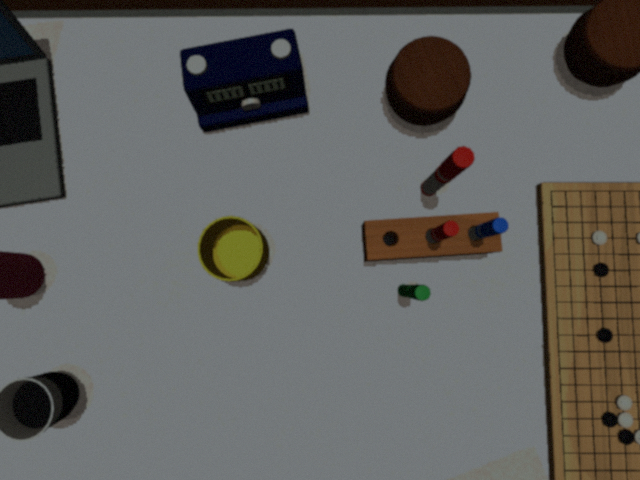

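View pics/wrist0.png

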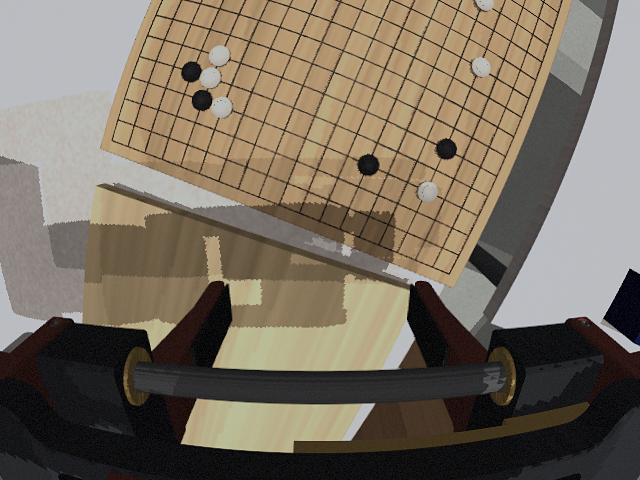

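```bash
cat >> h.py <<'E'
def ray(n,u,v):
    c=calibration(n);V=c['view'];R=V[:3,:3];t=V[:3,3]
    d=R.T@np.array([(u-c['cx'])/c['fx'],-(v-c['cy'])/c['fy'],-1.]);return -R.T@t,d/np.linalg.norm(d)
def plane(n,u,v,z):
    o,d=ray(n,u,v);return o+d*(z-o[2])/d[2]
def proj(n,P):
    c=calibration(n);V=c['view'];p=V[:3,:3]@np.array(P,float)+V[:3,3]
    return np.array([c['cx']+c['fx']*p[0]/-p[2],c['cy']-c['fy']*p[1]/-p[2]])
def tri(a,b):
    o1,d1=ray(*a);o2,d2=ray(*b);A=np.stack([d1,-d2],1);s=np.linalg.lstsq(A,o2-o1,rcond=None)[0]
    p,q=o1+s[0]*d1,o2+s[1]*d2;return (p+q)/2,np.linalg.norm(p-q)
E
python3 - <<'E'
from h import *
T=cv2.imread('pics/top0.png');S=cv2.imread('pics/side0.png')
a=cv2.resize(T[190:320,350:520],None,fx=4.5,fy=4.5,interpolation=cv2.INTER_CUBIC)
b=cv2.resize(S[140:300,300:430],None,fx=3.6,fy=3.6,interpolation=cv2.INTER_CUBIC)
cv2.imwrite('pics/ct.png',cv2.convertScaleAbs(a,alpha=1.5));cv2.imwrite('pics/cs.png',cv2.convertScaleAbs(b,alpha=1.5))
for n,I in(('top',T),('side',S)):
    H=cv2.cvtColor(I,cv2.COLOR_BGR2HSV)
    for c,lo,hi in(('blue',(105,150,90),(125,255,255)),('red',(0,170,60),(5,255,255)),('yellow',(22,150,60),(32,255,255))):
        m=cv2.inRange(H,lo,hi)
        if c=='red':m|=cv2.inRange(H,(174,170,60),(180,255,255))
        k,_,st,ce=cv2.connectedComponentsWithStats(m)
        for i in range(1,k):
            if st[i][4]>40:print(n,c,st[i],ce[i].round(1))
E
```

```text
top blue [493 218  15  15 162] [499.8 224.8]
top red [452 147  21  21 332] [462.3 157.1]
top red [443 221  16  16 194] [450.4 228.1]
top yellow [ 199  217   64   64 2376] [235.9 250.7]
side red [317 149  16  44 597] [324.7 170.1]
side red [362 180  11  32 317] [366.5 195.3]
side red [319 199  13   8  86] [325.1 202.6]
side red [361 217  11   6  49] [366.  219.9]
side yellow [ 230  298   77   53 1214] [268.8 323.9]
side yellow [280 349  25  23 107] [296.2 363.4]
side yellow [242 353  17  18  92] [250.8 362.3]
side yellow [271 358  15  12  47] [278.2 363. ]
side yellow [251 370  23  14  68] [263.  375.7]
side yellow [274 373  15  20  72] [282.2 380.3]
```

View pics/ct.png

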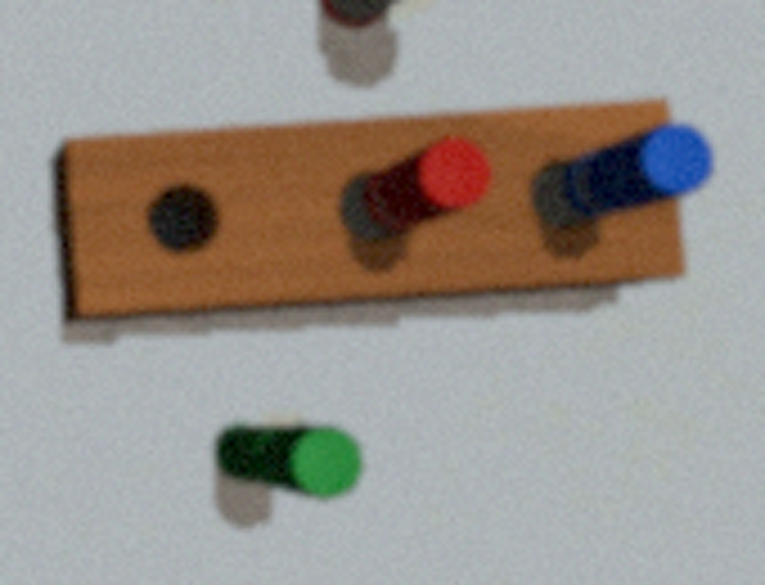

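View pics/cs.png

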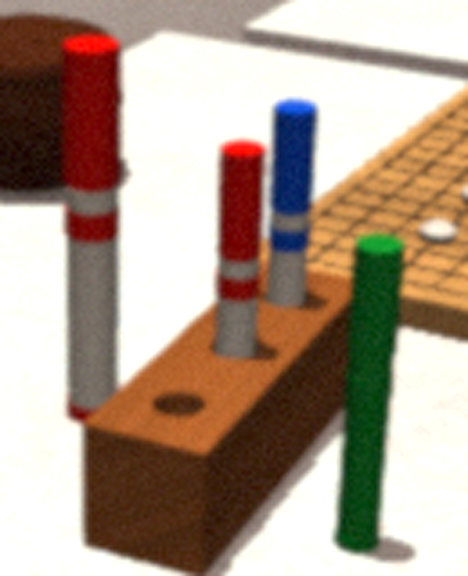

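```bash
python3 - <<'E'
from h import *
for n,a,b in (('blue',(500,225.2),(381.8,169.5)),('red',(450.6,228.4),(367.3,181.5)),('hole',(390.5,238.3),(349.8,252.4))):
    print(n,tri(('top',*a),('side',*b)), plane('top',*a,155 if n!='hole' else 60),plane('side',*b,155 if n!='hole' else 60))
c=[plane('top',350+x/4.5-.4,190+y/4.5-.4,60) for x,y in((68,142),(667,100),(684,275),(78,315))]
c=np.array(c);print(c,c.mean(0))
L=c[0]+c[3]-c[1]-c[2];print('block yaw of y axis',np.arctan2(L[1],L[0])-np.pi/2, np.linalg.norm(L)/2)
# yellow rim
T=cv2.imread('pics/top0.png');H=cv2.cvtColor(T,cv2.COLOR_BGR2HSV);m=cv2.inRange(H,(20,110,40),(34,255,255))
p=max(cv2.findContours(m,0,1)[0],key=cv2.contourArea);print(cv2.fitEllipse(p),cv2.minEnclosingCircle(p),cv2.boundingRect(p))
S=cv2.imread('pics/side0.png')
cv2.imwrite('pics/cups.png',np.hstack([cv2.convertScaleAbs(cv2.resize(T[205:295,185:275],(390,390),interpolation=2),alpha=1.5),cv2.resize(S[290:400,220:330],(390,390),interpolation=2)]))
E
```

```text
blue (array([ 587.85373788, -213.13885864,  154.88170468]), np.float64(0.9099252682552306)) [ 588.24824846 -212.89173204  155.        ] [ 587.33013724 -213.08083855  155.        ]
red (array([ 584.38759189, -153.59689452,  153.90262826]), np.float64(1.1013796576517643)) [ 584.75995625 -153.05374383  155.        ] [ 582.60353056 -151.17029972  155.        ]
hole (array([581.00019295, -94.14701794,  59.02318149]), np.float64(1.758154631257938)) [581.69529359 -93.60701328  60.        ] [579.36449495 -92.92415046  60.        ]
[[ 606.31969864  -57.62204583   60.        ]
 [ 618.33659573 -246.32639333   60.        ]
 [ 563.14144134 -249.20226779   60.        ]
 [ 551.87852739  -59.89866928   60.        ]] [ 584.91906577 -153.26234406   60.        ]
block yaw of y axis 0.06150782380633668 189.36205853620206
((230.63497924804688, 248.53321838378906), (64.04702758789062, 65.45267486572266), 89.8609848022461) ((231.457763671875, 248.39358520507812), 33.889827728271484) (198, 216, 66, 66)
```

View pics/cups.png

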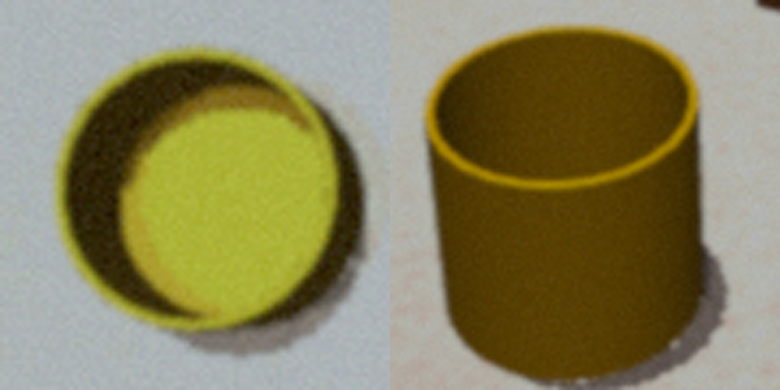

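```bash
python3 - <<'E'
from h import *
print(tri(('top',230.4,248),('side',268.6,320)),plane('top',230.4,248,80),plane('side',268.6,320,80))
from scipy.spatial.transform import Rotation as R
print(R.from_rotvec(ctrl.get_obs()['orientation']).as_matrix().round(3))
# other objs
for u,v in((410,60),(250,70),(462,157),(422,293),(430,80)):print(u,v,plane('top',u,v,80))
E
```

```text
(array([567.83925573, 128.70503266,  76.92796904]), np.float64(1.0274674617372004)) [568.05668653 128.38243996  80.        ] [564.66007963 131.82917475  80.        ]
[[-0.     0.374 -0.927]
 [ 0.001 -0.927 -0.374]
 [-1.    -0.001 -0.   ]]
410 60 [ 834.3088795  -123.82295921   80.        ]
250 70 [821.53721153 103.82814109  80.        ]
462 157 [ 692.79317243 -192.53804539   80.        ]
422 293 [ 505.38750803 -131.75353973   80.        ]
430 80 [ 804.50005674 -151.35790577   80.        ]
```

```bash
python3 - <<'E'
from h import *
print(tri(('top',462.5,157),('side',325.2,152.5)),tri(('top',422.3,292.5),('side',405,208)))
o=ctrl.get_obs()['ee_pos'];print(np.array([587.9,-213.1,230])-o)
E
```

```text
(array([ 664.33723563, -161.74305162,  185.49575741]), np.float64(1.2239534631761362)) (array([ 507.22031111, -120.19333533,  138.8034151 ]), np.float64(0.7250206474276536))
[354.01302607 366.02614147   7.93170904]
```

Call:
{"method": "move_arm", "body": {
  "rows": [
    [35,36,4,0.1,-1],
    [77,79,8,0.23,-1],
    [119,122,8,0.37,-1],
    [160,165,8,0.5,-1],
    [200,207,8,0.63,-1],
    [240,248,8,0.77,-1],
    [280,290,8,0.9,-1],
    [317,328,8,1.03,-1],
    [342,354,8,1.03,-1],
    [354,366,8,1.03,-1],
    [354,366,8,1.03,-1],
    [354,366,8,1.03,-1]
  ]
}}

```text
t: 1.65
ee_pos: [587.0, -214.1, 229.9]
orientation: [1.324, 1.132, -1.326]
ft_force: [-0.7, 0.6, -1.0]
width: 87.6
```

```bash
cat >> h.py <<'E'
from scipy.spatial.transform import Rotation as R
def wray(o,u,v):
    c=calibration('wrist');dx,dy=u-c['cx'],v-c['cy'];r=np.hypot(dx,dy);th=r/c['fx']
    d=np.array([np.sin(th)*dx/r,-np.sin(th)*dy/r,-np.cos(th)]);T=c['T_tool_cam'];Rw=R.from_rotvec(o['orientation']).as_matrix()
    return Rw@T[:3,3]+o['ee_pos'],Rw@(T[:3,:3]@d)
def wplane(o,u,v,z):
    p,d=wray(o,u,v);return p+d*(z-p[2])/d[2]
E
python3 - <<'E'
from h import *
o=ctrl.get_obs();I=get_image('wrist');cv2.imwrite('pics/w1.png',I);cv2.imwrite('pics/s1.png',get_image('side'))
print(o['t'],o['ee_pos'],o['orientation'],o['qpos'],R.from_rotvec(o['orientation']).as_matrix().round(3))
m=cv2.inRange(cv2.cvtColor(I,cv2.COLOR_BGR2HSV),(108,150,60),(125,255,255));k,_,st,ce=cv2.connectedComponentsWithStats(m)
for i in range(1,k):
  if st[i][4]>60:print(st[i],ce[i],wplane(o,*ce[i],155))
E
```

```text
1.65 [ 586.9648386  -214.08124486  229.92170809] [ 1.32369295  1.13167905 -1.32612701] [-3.68482424e-01  4.15843826e-01  1.62305060e+00 -6.73329143e-04
  1.10452359e+00 -2.10182886e-01] [[-0.002  0.988 -0.157]
 [ 0.    -0.157 -0.988]
 [-1.    -0.002  0.   ]]
[307 227  28  39 616] [320.68993506 251.25324675] [ 587.82279706 -212.36065339  155.        ]
```

View pics/w1.png

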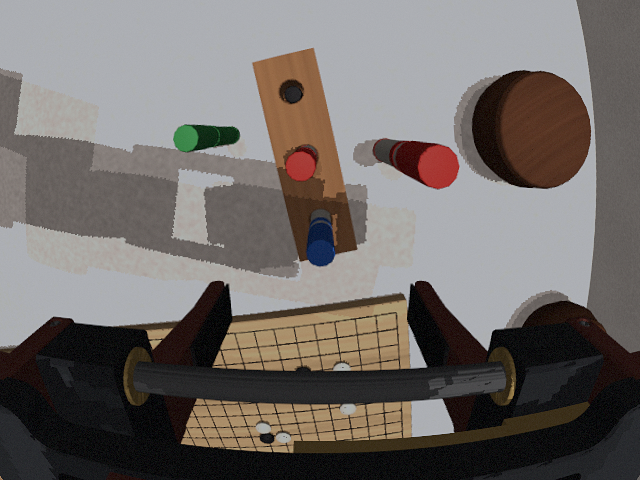

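View pics/s1.png

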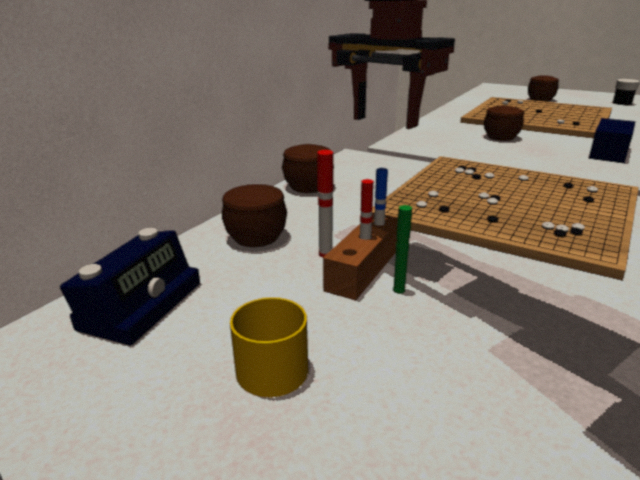

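Call:
{"method": "move_arm", "body": {
  "rows": [
    [1,1,-30,0,-1],
    [1,1,-60,0,-1],
    [1,1,-85,0,-1],
    [1,1,-105,0,-1],
    [1,1,-117,0,-1],
    [1,1,-117,0,-1],
    [1,1,-117,0,-1]
  ]
}}

```text
t: 2.62
ee_pos: [588.6, -213.5, 113.9]
orientation: [1.325, 1.13, -1.325]
ft_force: [-0.5, -0.7, 0.6]
width: 87.6
```

```bash
python3 - <<'E'
from h import *
o=ctrl.get_obs();I=get_image('wrist');S=get_image('side');cv2.imwrite('pics/w2.png',np.hstack([I[200:480,200:440],cv2.resize(S[100:300,300:450],(210,280))]))
print(o['t'],o['ee_pos'],o['ft_force'])
E
```

```text
2.625 [ 588.58610027 -213.52512706  113.89077178] [-0.52459044 -0.65650905  0.59498719]
```

View pics/w2.png

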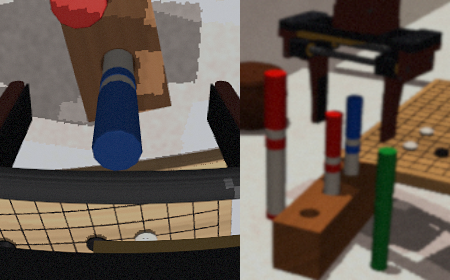

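Call:
{"method": "move_arm", "body": {
  "rows": [
    [-0.5,0.5,0,0,0.3],
    [-0.5,0.5,0,0,0.6],
    [-0.5,0.5,0,0,1],
    [-0.5,0.5,0,0,1],
    [-0.5,0.5,0,0,1],
    [-0.5,0.5,0,0,1],
    [-0.5,0.5,0,0,1]
  ]
}}

```text
t: 3.6
ee_pos: [588.1, -213.0, 114.0]
orientation: [1.325, 1.13, -1.325]
ft_force: [0.4, 1.1, -0.5]
width: 21.4
```

```bash
python3 - <<'E'
from h import *
o=ctrl.get_obs();print(o['t'],o['ee_pos'],o['ft_force'],o['moment'],o['width'])
E
```

```text
3.6 [ 588.14228501 -212.95722903  114.03043414] [ 0.37780053  1.08689176 -0.49254737] [-0.02878542 -0.08630114 -0.00611007] 21.43415929496196
```

Call:
{"method": "move_arm", "body": {
  "rows": [
    [0,0,0,0,1],
    [0,0,0,0,1],
    [0,0,1,0,1],
    [0,0,3,0,1],
    [0,0,6,0,1],
    [0,0,9,0,1],
    [0,0,12,0,1],
    [0,0,12,0,1]
  ]
}}

```text
t: 4.6
ee_pos: [588.4, -213.0, 126.4]
orientation: [1.325, 1.129, -1.325]
ft_force: [-0.7, 0.2, -0.4]
width: 19.3
```

```bash
python3 - <<'E'
from h import *
o=ctrl.get_obs();print(o['t'],o['ee_pos'],o['ft_force'],o['moment'],o['width'])
I=get_image('wrist');S=get_image('side');cv2.imwrite('pics/w3.png',np.hstack([I[0:480,200:440],cv2.resize(S[100:300,300:450],(360,480))]))
E
```

```text
4.6 [ 588.37107891 -213.04435071  126.41240613] [-0.66933365  0.21756093 -0.43470238] [-0.07251984 -0.10271086 -0.02540899] 19.316517511939885
```

View pics/w3.png

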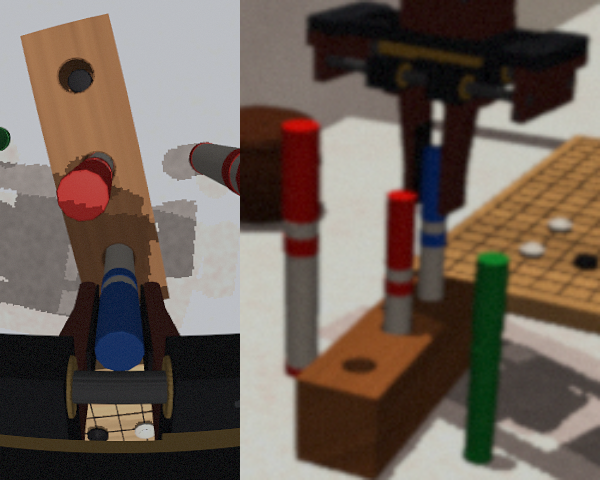

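Call:
{"method": "move_arm", "body": {
  "rows": [
    [0,0,5,0,1],
    [0,0,12,0,1],
    [0,0,20,0,1],
    [0,0,28,0,1],
    [0,0,36,0,1],
    [0,0,44,0,1],
    [0,0,52,0,1],
    [0,0,60,0,1],
    [0,0,60,0,1]
  ]
}}

```text
t: 5.82
ee_pos: [588.6, -213.1, 186.9]
orientation: [1.325, 1.128, -1.324]
ft_force: [-0.2, -0.0, -0.8]
width: 19.8
```

```bash
python3 - <<'E'
from h import *
o=ctrl.get_obs();print(o['t'],o['ee_pos'],o['ft_force'],o['moment'],o['width'])
I=get_image('wrist');S=get_image('side');cv2.imwrite('pics/w4.png',np.hstack([I[0:480,200:440],cv2.resize(S[100:300,300:450],(360,480))]))
E
```

```text
5.825 [ 588.57590215 -213.1317912   186.89752039] [-0.15705421 -0.01975704 -0.75699702] [ 0.00714275 -0.08791221 -0.00480924] 19.779543513492914
```

View pics/w4.png

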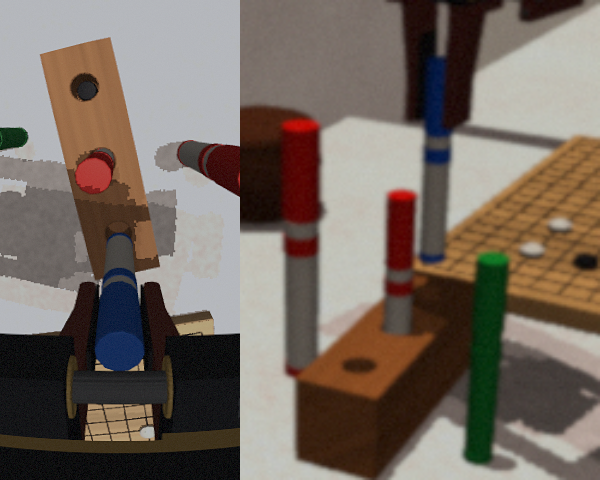

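Call:
{"method": "move_arm", "body": {
  "rows": [
    [0,0,20,0,1],
    [0,0,50,0,1],
    [0,0,80,0,1],
    [0,0,105,0,1],
    [0,0,112,0,1],
    [0,0,112,0,1]
  ]
}}

```text
t: 6.68
ee_pos: [587.9, -212.8, 297.5]
orientation: [1.325, 1.13, -1.325]
ft_force: [0.3, -0.6, -0.1]
width: 19.4
```

Call:
{"method": "move_arm", "body": {
  "rows": [
    [-1,20,0,0,1],
    [-3,50,0,0,1],
    [-5,90,0,0,1],
    [-8,130,0,0,1],
    [-11,175,0,0,1],
    [-14,220,0,0,1],
    [-16,260,0,0,1],
    [-19,300,0,0,1],
    [-20,330,0,0,1],
    [-21,342,0,0,1],
    [-21,342,0,0,1],
    [-21,342,0,0,1]
  ]
}}

```text
t: 8.18
ee_pos: [566.7, 128.4, 297.2]
orientation: [1.324, 1.13, -1.326]
ft_force: [0.7, 0.6, -0.8]
width: 19.4
```

```bash
python3 - <<'E'
from h import *
o=ctrl.get_obs();print(o['t'],o['ee_pos'],o['orientation'],o['ft_force'],o['moment'],o['width'])
I=get_image('wrist');S=get_image('side');cv2.imwrite('pics/w5.png',I);cv2.imwrite('pics/s5.png',S)
E
```

```text
8.175 [566.69299393 128.379444   297.21660949] [ 1.32445262  1.12972356 -1.32648403] [ 0.71665819  0.55677067 -0.80206909] [-0.01022142 -0.06768606  0.05602292] 19.420224192327936
```

View pics/w5.png

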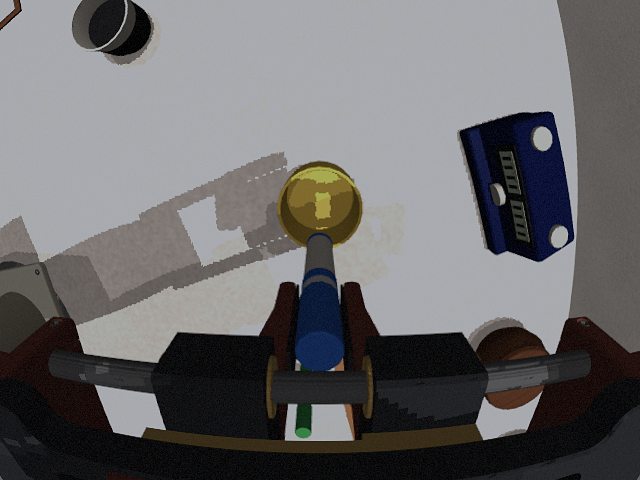

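View pics/s5.png

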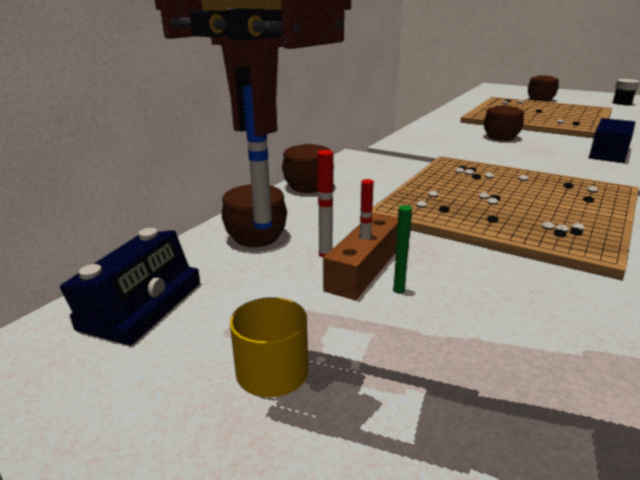

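```bash
python3 - <<'E'
from h import *
o=ctrl.get_obs();I=cv2.imread('pics/w5.png')
m=cv2.inRange(cv2.cvtColor(I,cv2.COLOR_BGR2HSV),(20,120,40),(36,255,255));m[300:]=0
p=max(cv2.findContours(m,0,1)[0],key=cv2.contourArea);print(cv2.boundingRect(p),cv2.fitEllipse(p))
x,y,w,h=cv2.boundingRect(p)
rim=[wplane(o,*q[0],80)[:2] for q in cv2.convexHull(p)];print('rim circle',cv2.minEnclosingCircle(np.float32(rim)))
for z in(338,198):print(z,proj('side',[566.7,128.4,z]))
print(wplane(o,320,352,338))
E
```

```text
(277, 162, 85, 86) ((319.3359069824219, 203.89439392089844), (82.19583129882812, 84.52365112304688), 91.83794403076172)
rim circle ((567.5946044921875, 131.62709045410156), 46.729347229003906)
338 [252.87375591  87.15464714]
198 [262.53217139 225.77015795]
[566.79534126 127.19986535 338.        ]
```

Call:
{"method": "move_arm", "body": {
  "rows": [
    [1,1.5,-15,0,1],
    [1,1.5,-40,0,1],
    [1,1.5,-65,0,1],
    [1,1.5,-90,0,1],
    [1,1.5,-115,0,1],
    [1,1.5,-135,0,1],
    [1,1.5,-152,0,1],
    [1,1.5,-165,0,1],
    [1,1.5,-175,0,1],
    [1,1.5,-183,0,1],
    [1,1.5,-188,0,1],
    [1,1.5,-188,0,1]
  ]
}}

```text
t: 9.78
ee_pos: [567.8, 129.7, 109.3]
orientation: [1.325, 1.129, -1.327]
ft_force: [-0.8, -0.8, -0.5]
width: 19.3
```

```bash
python3 - <<'E'
from h import *
o=ctrl.get_obs();print(o['t'],o['ee_pos'],o['ft_force'],o['width'])
I=get_image('top');S=get_image('side');W=get_image('wrist');cv2.imwrite('pics/w6.png',np.hstack([W[100:480,200:440],cv2.resize(S[120:420,180:420],(304,380))]))
E
```

```text
9.775 [567.84029147 129.66753    109.30800648] [-0.76276027 -0.79110494 -0.48281129] 19.342235696438966
```

View pics/w6.png

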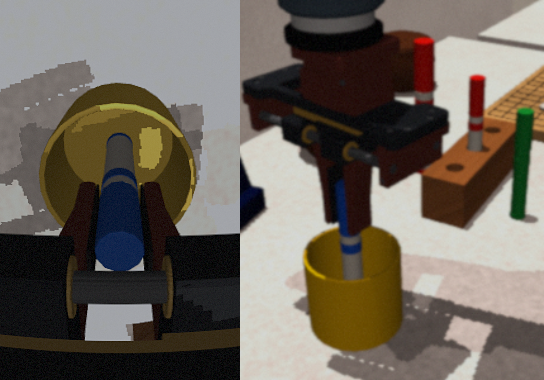

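Call:
{"method": "move_arm", "body": {
  "rows": [
    [0,0,-2,0,1],
    [0,0,-4,0,1],
    [0,0,-4,0,1],
    [0,0,-4,0,0.5],
    [0,0,-4,0,0],
    [0,0,-4,0,-1],
    [0,0,-4,0,-1],
    [0,0,-4,0,-1],
    [0,0,-4,0,-1],
    [0,0,-4,0,-1],
    [0,0,-4,0,-1]
  ]
}}

```text
t: 11.3
ee_pos: [568.2, 129.7, 105.8]
orientation: [1.326, 1.129, -1.326]
ft_force: [-0.1, 0.2, -0.2]
width: 86.7
```

```bash
python3 - <<'E'
from h import *
o=ctrl.get_obs();print(o['t'],o['ee_pos'],o['ft_force'],o['width'])
S=get_image('side');W=get_image('wrist');cv2.imwrite('pics/w7.png',np.hstack([W[100:480,200:440],cv2.resize(S[120:420,180:420],(304,380))]))
E
```

```text
11.3 [568.19728554 129.74038495 105.84206181] [-0.11810751  0.22691028 -0.21467594] 86.6663160358834
```

View pics/w7.png

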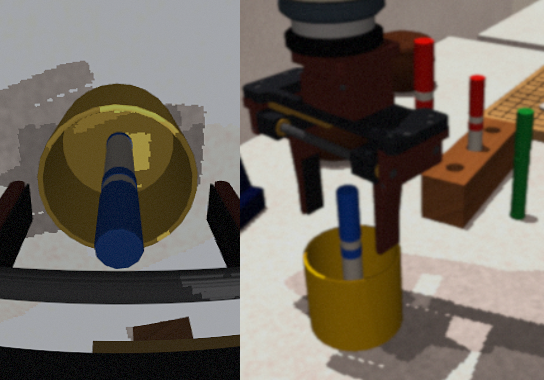

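Standing upright in the cup, free of the jaws. Retreat straight up.

Call:
{"method": "move_arm", "body": {
  "rows": [
    [0,0,10,0,-1],
    [0,0,30,0,-1],
    [0,0,60,0,-1],
    [0,0,95,0,-1],
    [0,0,130,0,-1],
    [0,0,160,0,-1],
    [0,0,180,0,-1],
    [0,0,180,0,-1],
    [0,0,180,0,-1],
    [0,0,180,0,-1]
  ]
}}

```text
t: 12.65
ee_pos: [567.6, 129.6, 284.7]
orientation: [1.324, 1.13, -1.328]
ft_force: [-0.4, -0.5, 0.5]
width: 87.9
```

```bash
python3 - <<'E'
from h import *
o=ctrl.get_obs();print(o['t'],o['ee_pos'],o['ft_force'],o['width'],o['qvel'].round(4))
S=get_image('side');T=get_image('top');cv2.imwrite('pics/s8.png',S);cv2.imwrite('pics/t8.png',T)
S0=cv2.imread('pics/side0.png')
for a in((225,290,320,400),(320,175,400,300)):
    d=cv2.absdiff(S,S0)[a[1]:a[3],a[0]:a[2]].max(2)
    print((d>60).sum())
for n,P in(('top',(568,129.5,145)),('foot',(568,129.5,75))):print(n,proj('side',P))
E
```

```text
12.65 [567.57379484 129.58757962 284.68629275] [-0.40708807 -0.52501531  0.50475249] 87.87157630117075 [ 0.0032  0.0027 -0.0035  0.0003  0.0002 -0.0002]
1318
502
top [264.02430131 269.62885044]
foot [267.73520696 321.60676757]
```

View pics/s8.png

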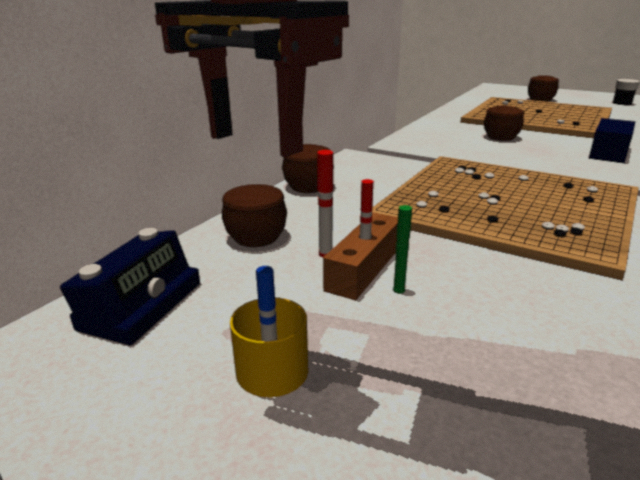

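View pics/t8.png

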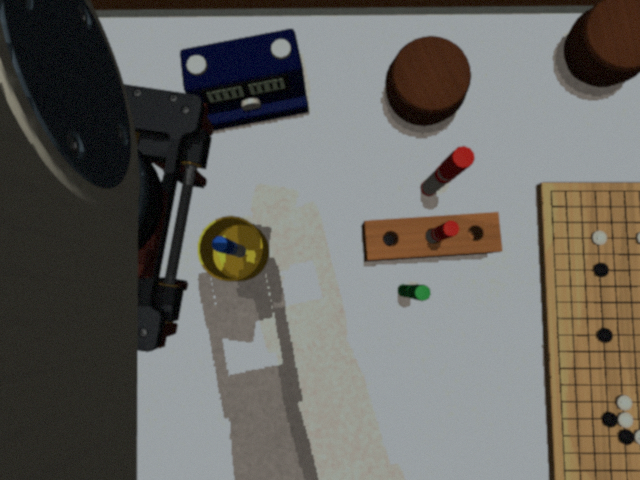

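The blue marker stands upright in the cup (side view, pixel 265,270). The block, the red marker (450,229) and the cup (235,249) are at their starting pixels, so I am handing in.

```bash
python3 -c "
from h import *
print(ctrl.close_job())"
```

```text
the job is handed in; nothing more can be done
None
```

The blue marker is standing upright, cap up, in the yellow pen cup, and I handed the job in at about 12.8 s of the 48 s allowed; no verdict was reported.

- **What I did:** I found the blue marker by triangulating the top and side cameras and checked it with the wrist camera. I gripped its cap and drew it straight up out of its sleeve. I carried it about 40 mm above the red marker's top and set it down at the cup's centre. Then I opened the fingers and raised the gripper clear.
- **Last checks:** The final pictures show the marker upright in the cup. By eye, the red marker, the block and the cup are at their starting pixels. The force readings I took after each move stayed around 1 N, and the gripper was open and well clear at the end.
- **Disagreements:**
  - Two-view estimates of each position differed by 1–2 mm, within the calibration's accuracy.
  - The cup rim measured 77 mm high against the stated 80 mm.
  - The wrist camera put the cup centre about 3 mm further in y than the other two cameras, so I aimed between them.
  - An automatic before-and-after image difference was inconclusive, because the marker itself and the arm's shadow changed those areas. I relied on looking at the pictures instead.

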